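# Nail down the brass faces and stand the plaques up for display

## Task

With the mallet, drive the two nails still standing proud at the top of every plaque fully home, while the plaques lie flat on the bench (don't push nails in with the gripper). Put the mallet back with its whole head on the leather pad, and stand every plaque upright on its bottom edge, the end with the nails up, on the green felt board, free-standing and let go. Leave the tin of punches, the tape roll and the pitch pan where they are.

Things in the scene. Friction and masses are not known exactly. Their poses are not given: they have to be found in the camera images.
- plaque_a: Loose solid plaque, 130 g, 90 x 60 x 18 mm: dark wooden backing, brass face with an eight-petalled flower (relief under 2 mm), folded over the bottom edge. At first flat on its back, top end roughly away from the robot. Origin: centre of the back. Axes: +x along the 90 mm length to its top end (the two proud nails), y across the width, +z out of the brass face. May be absent.
- nail_a1 (a joint): Depth driven (m) of the steel nail at x = +35, y = +22 mm of plaque_a (10 mm from its top edge): 0 = underside of the head 8 mm above the brass, 0.008 = fully home. Domed head 10 mm across, 2.5 mm thick, so its top is 10.5 mm above the face at 0, 2.5 mm when home. Yields at about 8 N, stays where left, stops hard when home.
- nail_a2 (a joint): Depth driven (m) of the steel nail at x = +35, y = -22 mm of plaque_a (10 mm from its top edge): 0 = underside of the head 8 mm above the brass, 0.008 = fully home. Domed head 10 mm across, 2.5 mm thick, so its top is 10.5 mm above the face at 0, 2.5 mm when home. Yields at about 8 N, stays where left, stops hard when home.
- plaque_b: Loose solid plaque, 130 g, 90 x 60 x 18 mm: dark wooden backing, brass face with a fish (relief under 2 mm), folded over the bottom edge. At first flat on its back, top end roughly away from the robot. Origin: centre of the back. Axes: +x along the 90 mm length to its top end (the two proud nails), y across the width, +z out of the brass face. May be absent.
- nail_b1 (a joint): Depth driven (m) of the steel nail at x = +35, y = +22 mm of plaque_b (10 mm from its top edge): 0 = underside of the head 8 mm above the brass, 0.008 = fully home. Domed head 10 mm across, 2.5 mm thick, so its top is 10.5 mm above the face at 0, 2.5 mm when home. Yields at about 8 N, stays where left, stops hard when home.
- nail_b2 (a joint): Depth driven (m) of the steel nail at x = +35, y = -22 mm of plaque_b (10 mm from its top edge): 0 = underside of the head 8 mm above the brass, 0.008 = fully home. Domed head 10 mm across, 2.5 mm thick, so its top is 10.5 mm above the face at 0, 2.5 mm when home. Yields at about 8 N, stays where left, stops hard when home.
- plaque_c: Loose solid plaque, 130 g, 90 x 60 x 18 mm: dark wooden backing, brass face with a leaf (relief under 2 mm), folded over the bottom edge. At first flat on its back, top end roughly away from the robot. Origin: centre of the back. Axes: +x along the 90 mm length to its top end (the two proud nails), y across the width, +z out of the brass face. May be absent.
- nail_c1 (a joint): Depth driven (m) of the steel nail at x = +35, y = +22 mm of plaque_c (10 mm from its top edge): 0 = underside of the head 8 mm above the brass, 0.008 = fully home. Domed head 10 mm across, 2.5 mm thick, so its top is 10.5 mm above the face at 0, 2.5 mm when home. Yields at about 8 N, stays where left, stops hard when home.
- nail_c2 (a joint): Depth driven (m) of the steel nail at x = +35, y = -22 mm of plaque_c (10 mm from its top edge): 0 = underside of the head 8 mm above the brass, 0.008 = fully home. Domed head 10 mm across, 2.5 mm thick, so its top is 10.5 mm above the face at 0, 2.5 mm when home. Yields at about 8 N, stays where left, stops hard when home.
- plaque_d: Loose solid plaque, 130 g, 90 x 60 x 18 mm: dark wooden backing, brass face with a rayed sun (relief under 2 mm), folded over the bottom edge. At first flat on its back, top end roughly away from the robot. Origin: centre of the back. Axes: +x along the 90 mm length to its top end (the two proud nails), y across the width, +z out of the brass face. May be absent.
- nail_d1 (a joint): Depth driven (m) of the steel nail at x = +35, y = +22 mm of plaque_d (10 mm from its top edge): 0 = underside of the head 8 mm above the brass, 0.008 = fully home. Domed head 10 mm across, 2.5 mm thick, so its top is 10.5 mm above the face at 0, 2.5 mm when home. Yields at about 8 N, stays where left, stops hard when home.
- nail_d2 (a joint): Depth driven (m) of the steel nail at x = +35, y = -22 mm of plaque_d (10 mm from its top edge): 0 = underside of the head 8 mm above the brass, 0.008 = fully home. Domed head 10 mm across, 2.5 mm thick, so its top is 10.5 mm above the face at 0, 2.5 mm when home. Yields at about 8 N, stays where left, stops hard when home.
- mallet: Stubby mallet, 0.58 kg, standing on its lower face, handle level. Head: upright brass cylinder, 46 mm diameter, 44 mm high. Handle: wood, pale then yellow, 20 mm wide, 24 mm high, along -x to 170 mm from the head's axis, centre line 22 mm above the lower face. Origin: centre of the lower striking face, +z up. Centre of mass about 7 mm from the head's axis towards the handle.
- mallet_head (a point): Centre of the mallet's brass head, 22 mm above its lower face.
- pad: Brown leather pad fixed on the bench, 130 x 130 mm, 2 mm thick; the mallet's place. Origin: centre of its underside, on the bench (z = 0).
- board: Low display board fixed on the bench, between robot and plaques: 110 mm along its x, 400 mm along its y, 12 mm thick, thin wooden rim level with the dark green felt top. Origin: centre of its underside, on the bench; z up.
- punch_tin: Bystander: brass tin of punches, 72 mm in diameter, 80 mm high, punches up to about 125 mm; origin centre of its underside.
- tape_roll: Bystander: black roll of tape lying flat, 68 mm in diameter, 22 mm high; origin centre of its underside.
- pitch_pan: Bystander: dark steel pan of set pitch with a green handle, 110 mm in diameter, 65 mm high; origin centre of its underside.
Things that resemble listed ones, but are neither listed nor needed, are in the scene too. What is shaped like the plaque_c but blue or purple is not meant.

How it is judged:
By the outcome, as a careful person would: the job done as asked, in the order asked, and still so for the second after the job is handed in, with the robot touching nothing.
Of plaque_a, plaque_b, plaque_c, plaque_d only 3 to 4 are there at a start; the rules pass over those that are not, and their reading is None.
At some moment in a run one of mallet may be knocked a few centimetres aside while the robot is not near it.
It also fails if it takes over 210 s, if anything falls off the work surface, if the arm or the gripper's body presses on something with over 40 N, if the wrist force passes 120 N, or if a joint passes its speed limit or range.

## Robot

A 6-joint arm with a two-finger parallel gripper is mounted at the origin on the work surface. World frame = base frame: x ahead of the robot, y to its left, z up, the work surface at z = 0. Lengths are in m, angles in rad, forces in N, time in s.
With the tool pointing down it reaches from about 0.275 to 0.875 m from the base axis. Payload 12.5 kg.
Tool frame: the origin (TCP) lies on the centre line of the jaws, within the pads' length; the fingertips stand r.finger_overhang ahead of it and the grasp point (between the pads) lies 3 mm ahead of it (r.finger_overhang is the distance from the TCP to the fingertips, in m); z points along the fingers, y is the line along which they close (so a half turn about z gives the same grasp; the last joint's range is limited). The gripper opens to 85 mm and grips with 20 to 120 N. Pads are 22 mm wide; open, the fingers measure 114 mm over their backs; the gripper's body (76 mm by 85 mm) begins 54 mm behind the grasp point. The pads swing forward as they close: fully open they stand 13 mm farther back than shut.
Start: joints at [1.155, 0.351, 1.652, -0, 1.139, -0.085], TCP at [0.179, 0.52, 0.253] pointing down, gripper open.
Joint ranges: [-2.75, 2.75], [-0.79, 2.1], [0.01, 2.65], [-1.57, 4.71], [0.07, 3.14], [-2.87, 2.87]. Speed limits (rad/s): [2.22, 2.22, 2.79, 3.14, 3.14, 3.14].

## Interface

Orientations are given as a unit quaternion [x, y, z, w].
In Python, from cell import r, optics gives the robot as it stands. The module is installed in compiled form; this text tells all that it offers. Calls block until the motion is done:
- r.move_to(position, orientation): joint-space move of the TCP to a pose.
- r.move_linear(position, rot=None, vel=0.15): straight line of the TCP; rot=None keeps the orientation; vel is the mean speed in m/s.
- r.set_joints(angles): joint-space move.
- r.set_gripper(opening, squeeze=None): opening from 0.0 (shut) to 1.0 (fully open); squeeze is the grip in N (None keeps the last); returns when the fingers have stopped.
- r.sleep(seconds).
- r.inverse_kinematics(position, orientation): joint angles nearest the present ones, or None.
- optics.get_image(name): name is "scene" or "side" or "wrist"; returns a dict with "pixels" (420x560x3 uint8, red, green, blue), "depth" (420x560 float32, m along the optical axis (not along the pixel's ray), 0 where there is no reading), "fx", "fy", "cx", "cy" (pixels), "D" ([k1, k2, p1, p2, k3] as OpenCV has them; the pictures are not rectified), "camera_from_world" (4x4, takes a point from world to camera coordinates); the wrist camera has in their place "mount" (4x4, takes a point from camera to tool coordinates, whose origin is the TCP and whose axes are the flange's). Camera axes: x right, y down, z forward; pixel columns grow to the right and rows downward; lengths in m; the calibration is good to about 2 mm. A picture is of the moment at which its call begins: read the wrist's pose just before it.
A pose or a line that the arm cannot do raises r.PlanningError and nothing moves.
- r.hand_in(): hands the job in; it is judged then, once.
Readings, each from a call of its own:
- r.current_t(): time.
- r.current_q(): joint angles.
- r.current_qvel(): joint speeds.
- r.current_effort(): joint torques, N m.
- r.current_tool_pos(): TCP position.
- r.current_ee_rot(): TCP orientation.
- r.current_contact_force(): force on the tool from outside, world axes, zero at the start.
- r.current_torque(): the same for the moment, N m.
- r.current_opening(): opening from 0.0 (shut) to 1.0 (fully open).
- r.current_finger_force(): force on a finger pad.
Only numpy, scipy, OpenCV 4.12 (cv2) and the standard library are available. Lean on these libraries where they do the work, as an engineer would, in place of code of your own. Each camera call takes 0.05 s, during which the arm holds its last target. There are 200 camera calls.

## Working session

There is one attempt and no reset: what is moved stays moved. The work goes in short steps, each a Python script; the robot and the scene stay as the last script left them, time stands still between calls to the robot, and variables do not carry over. Pictures are saved under pics/ and viewed, at most 14 in all, crops included, and the job is handed in when it is done.

```bash
mkdir -p pics; ls; python3 - <<'E'
from cell import r, optics
import cv2,numpy as np
for n in ("scene","side","wrist"):
    o=optics.get_image(n); cv2.imwrite(f"pics/{n}0.png",o["pixels"][:,:,::-1]); np.savez(f"{n}0.npz",**o)
    print(n,o["fx"],o["cx"],o["cy"],o["D"]); print(np.round(o.get("camera_from_world",o.get("mount")),3))
    d=o["depth"];print(d.min(),d.max(),(d==0).mean())
print(r.finger_overhang,r.current_t(),r.current_ee_rot(),r.current_contact_force())
E
```

```text
pics
scene 538.4316786157815 291.9759725578464 209.04051781308624 [0.0288279 0.        0.        0.        0.       ]
[[-0.855  0.519 -0.017  0.493]
 [ 0.328  0.514 -0.792 -0.151]
 [-0.402 -0.683 -0.61   1.643]
 [ 0.     0.     0.     1.   ]]
0.0 3.999881 0.009221938775510204
side 519.2698974828548 280.7136536286224 206.1065094259586 [0.05146252 0.         0.         0.         0.        ]
[[ 0.975 -0.221  0.006 -0.544]
 [-0.149 -0.678 -0.72   0.12 ]
 [ 0.163  0.701 -0.694  1.114]
 [ 0.     0.     0.     1.   ]]
0.0 3.4865866 0.003949829931972789
wrist 308.01093239159303 275.33734562458386 209.39882427583757 [-0.05435782  0.          0.          0.          0.        ]
[[ 0.    -0.956 -0.293  0.075]
 [ 1.     0.    -0.     0.   ]
 [ 0.    -0.293  0.956 -0.12 ]
 [ 0.     0.     0.     1.   ]]
0.0 1.4004596 0.003949829931972789
0.022 0.15 [ 1.64670389e-01  9.86348552e-01 -4.28617232e-04 -1.14206242e-04] [-0.41623612 -0.21482982 -0.55477827]
```

View pics/scene0.png

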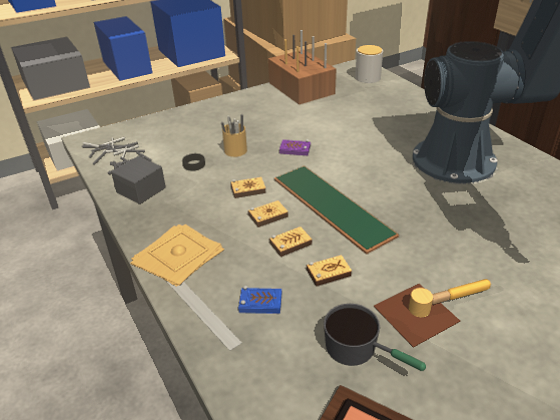

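View pics/side0.png

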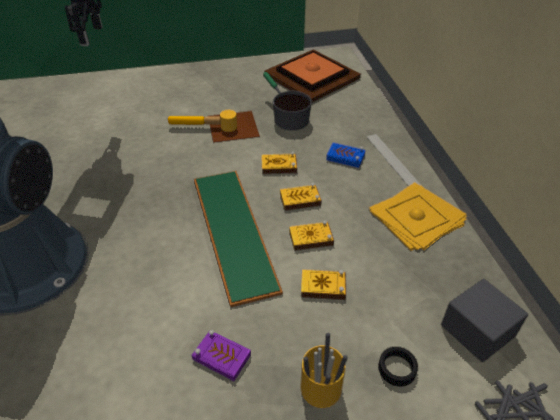

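All four plaques are there. In the side view they are flower (323,284), sun (312,235), leaf (300,197) and fish (279,163). The plaque-like blue (346,155) and purple (222,353) ones are decoys, wrong colour. The mallet is at (228,121) on the pad, and the board is the green strip at (237,237).

```bash
cat > h.py <<'E'
import numpy as np, cv2
from scipy.spatial.transform import Rotation as R
def rays(o,uv,T=None):
    K=np.array([[o["fx"],0,o["cx"]],[0,o["fy"],o["cy"]],[0,0,1]],float)
    n=cv2.undistortPoints(np.asarray(uv,float).reshape(-1,1,2),K,np.asarray(o["D"],float)).reshape(-1,2)
    W=np.linalg.inv(o["camera_from_world"]) if T is None else T
    return W[:3,3],np.c_[n,np.ones(len(n))]@W[:3,:3].T
def onplane(o,uv,z,T=None):
    c,d=rays(o,uv,T); return (c+d*((z-c[2])/d[:,2])[:,None])[:,:2]
def wristT(pos,q,mount):
    A=np.eye(4);A[:3,:3]=R.from_quat(q).as_matrix();A[:3,3]=pos; return A@mount
def blobs(px,lo,hi,amin):
    m=cv2.inRange(cv2.cvtColor(np.ascontiguousarray(px),cv2.COLOR_RGB2HSV),lo,hi)
    m=cv2.morphologyEx(m,cv2.MORPH_CLOSE,np.ones((5,5)))
    cs,_=cv2.findContours(m,cv2.RETR_EXTERNAL,cv2.CHAIN_APPROX_NONE)
    return [c.reshape(-1,2) for c in cs if cv2.contourArea(c)>amin]
E
cat > m1.py <<'E'
from h import *
for n in ("scene","side"):
    o=dict(np.load(n+"0.npz")); print(n)
    for nm,lo,hi,z in (("brass",(15,120,120),(32,255,255),.018),("board",(60,60,20),(90,255,120),.012),("pad",(3,100,40),(12,255,130),.002),("tape",(0,0,0),(180,255,40),.022)):
        for c in blobs(o["pixels"],lo,hi,150):
            p=onplane(o,c,z); rc=cv2.minAreaRect(p.astype(np.float32)*1000)
            if max(rc[1])<450 and min(rc[1])>10 and np.hypot(*p.mean(0))<1.1: print(nm,c.mean(0).round(),np.round(rc[0],1),np.round(rc[1],1),round(rc[2],1))
    # depth cloud check
E
python3 m1.py
```

```text
scene
brass [421. 302.] [490.9 397.9] [86.1 45. ] 48.8
brass [468. 289.] [375.6 422.4] [ 30.1 109. ] 77.6
brass [329. 268.] [599.9 204.1] [56.7 88.2] 80.1
brass [290. 239.] [622.1  68.2] [56.9 89.1] 88.9
brass [177. 254.] [876.8 -32.7] [177.1 164.8] 24.7
brass [268. 211.] [614.6 -60. ] [57.5 88.7] 87.5
brass [247. 185.] [ 604.  -196.3] [57.1 88.3] 73.7
brass [234. 140.] [ 522.2 -446.2] [195.7  69.7] 65.1
brass [370.  49.] [-304.  -810.6] [101.8  99.1] 55.7
brass [301.  47.] [ -60.9 -996.9] [448.1 207.5] 33.0
board [408. 360.] [611.1 491.9] [19.5 70.7] 24.7
board [336. 207.] [448.1  -3.8] [ 96.1 387.4] 4.5
pad [360. 409.] [735.6 515.4] [ 69.5 161.9] 58.3
pad [416. 313.] [510.7 405. ] [130.2 129.4] 89.2
pad [316.  86.] [  66.7 -673.4] [306.4 150.4] 55.2
tape [360. 411.] [756.4 534.6] [39.  95.7] 58.3
tape [347. 331.] [670.7 372.3] [ 96.7 130.1] 86.8
tape [535. 119.] [-360.1  -21.2] [358.1  79.7] 31.5
tape [434.  86.] [-291.9 -418.8] [415.5  78.1] 53.1
tape [475.  50.] [-655.4 -549.6] [184.5 198.3] 48.8
side
brass [323. 282.] [ 601.5 -199.9] [57.5 89.6] 73.3
brass [311. 233.] [612.1 -64.5] [57.  90.2] 87.1
brass [300. 194.] [619.5  63.6] [57.8 90.1] 88.5
brass [419. 216.] [868.4 -60.8] [183.9 166.5] 23.1
brass [279. 161.] [598.3 198.3] [57.  88.1] 77.7
brass [202. 117.] [429.2 436.5] [ 50.5 192.2] 90.0
board [236. 237.] [446.3  -8. ] [ 97.7 385.8] 4.5
pad [222. 352.] [ 378.8 -305.7] [32.7 46.5] 48.9
pad [234. 129.] [508.9 399.4] [128.5 127.6] 0.2
pad [313.  74.] [803.7 629.7] [235.2 237.1] 29.2
tape [398. 367.] [ 676.2 -410.3] [74.1 64.4] 67.6
tape [482. 333.] [ 866.4 -354.1] [139.2 114.6] 23.0
tape [  5. 147.] [-72.7 398.5] [ 45.8 202.7] 8.0
tape [307.  97.] [777.3 442.6] [278.8 275.3] 80.2
tape [313.  78.] [803.  615.3] [185.2 179.7] 26.1
```

View pics/wrist0.png

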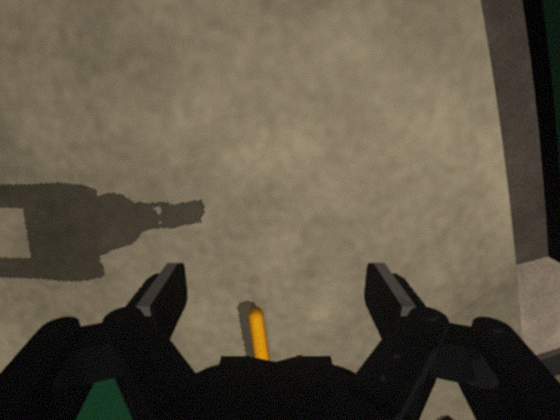

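```bash
cat >> h.py <<'E'
def down(yaw,tilt=0.):  # tool x along yaw, tool z down, then pitched: +tilt turns tool z from down toward +x
    return (R.from_euler("z",yaw)*R.from_euler("y",-tilt)*R.from_quat([1,0,0,0])).as_quat()
def wshot(name):
    from cell import r,optics
    p,q=r.current_tool_pos(),r.current_ee_rot(); o=optics.get_image("wrist")
    cv2.imwrite(f"pics/{name}.png",o["pixels"][:,:,::-1]); return o,wristT(p,q,o["mount"])
E
cat > findm.py <<'E'
from h import *
from cell import r
import sys
def mallet(name):
    o,T=wshot(name)
    cs=blobs(o["pixels"],(15,110,110),(32,255,255),150)
    for c in cs:
        p=onplane(o,c,.036,T);rc=cv2.minAreaRect(p.astype(np.float32)*1000)
        v=cv2.fitLine(p.astype(np.float32),cv2.DIST_L2,0,.01,.01).ravel()
        p2=onplane(o,c,.046,T);(hc,hr)=cv2.minEnclosingCircle(p2.astype(np.float32)*1000)
        print(c.mean(0),"rect",np.round(rc[0]),np.round(rc[1]),round(rc[2],1),"circ46",np.round(hc,1),round(hr,1),"line yaw",np.degrees(np.arctan2(v[1],v[0])))
if __name__=="__main__":
    r.move_to([.42,.41,.25],down(0)); print(r.current_q().round(2) if hasattr(r.current_q(),'round') else r.current_q()); mallet(sys.argv[1])
E
python3 findm.py wm1
```

```text
[0.69 0.42 1.56 0.   1.16 2.26]
[271.56486486 169.70540541] rect [429. 423.] [ 47. 190.] 72.2 circ46 [428.7 416.5] 92.5 line yaw -12.882223
[470.75217391  30.93478261] rect [581. 216.] [55. 69.] 79.7 circ46 [579.6 221.1] 40.9 line yaw -38.251045
```

View pics/wm1.png

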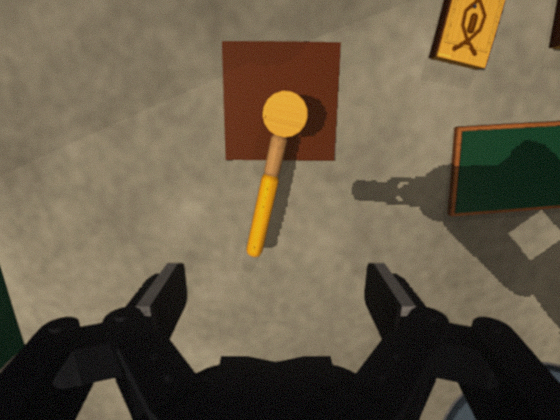

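The mallet's head is at (286,113) on the pad. Its handle runs down to (254,250), and the fish plaque is at the upper right.

```bash
cat > findm2.py <<'E'
from h import *
def mallet(name):
    o,T=wshot(name)
    c=max((c for c in blobs(o["pixels"],(5,90,70),(32,255,255),300) if True),key=lambda c:0) if 0 else None
    px=np.ascontiguousarray(o["pixels"]); m=cv2.inRange(cv2.cvtColor(px,cv2.COLOR_RGB2HSV),(15,110,110),(32,255,255))
    n,l,s,ce=cv2.connectedComponentsWithStats(m)
    m=m*0
    c=[c for c in blobs(o["pixels"],(15,110,110),(32,255,255),150)]
    # mallet blob: projected length 150..210 mm, or separate pieces: take the long one
    for k in c:
        rc=cv2.minAreaRect(onplane(o,k,.036,T).astype(np.float32)*1000)
        if 150<max(rc[1])<215 and min(rc[1])<60:
            cv2.drawContours(m,[k.reshape(-1,1,2)],-1,255,-1)
            head=cv2.morphologyEx(m,cv2.MORPH_OPEN,cv2.getStructuringElement(cv2.MORPH_ELLIPSE,(27,27)))
            ys,xs=np.nonzero(head); hp=onplane(o,[[xs.mean(),ys.mean()]],.044,T)[0]
            ys,xs=np.nonzero(m&~cv2.dilate(head,np.ones((9,9)))); p=onplane(o,np.c_[xs,ys],.034,T)
            v=cv2.fitLine(p.astype(np.float32),cv2.DIST_L2,0,.001,.001).ravel()
            yaw=np.arctan2(v[1],v[0]); yaw=yaw if v[0]>0 else yaw-np.pi*np.sign(yaw)
            print("head",hp,"yaw",np.degrees(yaw),"line pt",v[2:], "far end",np.max(np.linalg.norm(p-hp,axis=1)), "off",np.cross(hp-v[2:],v[:2]))
            return hp,yaw,v
E
python3 -W ignore - <<'E'
from findm2 import *
mallet("wm2")
E
```

```text
head [0.49667368 0.40118026] yaw -12.539099 line pt [0.40167564 0.4229446 ] far end 0.16806210840401944 off 0.0006206018925245631
```

```bash
cat > grab.py <<'E'
from h import *
from cell import r
h=np.array([.4967,.4012]);yaw=np.radians(-12.5);D=np.array([np.cos(yaw),np.sin(yaw)])
g=h-.042*D
r.set_gripper(.6,120)
r.move_to([*g,.12],down(yaw)); r.move_linear([*g,.031])
r.set_gripper(0,120); print(r.current_opening(),r.current_finger_force(),r.current_tool_pos())
r.move_linear([*g,.13]); r.sleep(.3)
print(r.current_contact_force(),r.current_torque(),r.current_t())
# go over flower-side first: fish plaque
E
cat > nails.py <<'E'
from h import *
from cell import r
P={"b":(.599,.2012,-11.1),"c":(.6208,.0659,-1.3),"d":(.6133,-.0622,-2.7),"a":(.6027,-.1981,-16.5)}
def nail(k,s,G=.042,off=.006,stop=24):
    x,y,a=P[k];a=np.radians(a);D=np.array([np.cos(a),np.sin(a)]);N=np.array([-D[1],D[0]])
    t=np.array([x,y])+.035*D+s*.022*N+(off-G)*D
    q=down(a); z0=.029
    if k!=nail.last: r.move_to([*t,.085],q)
    else: r.move_linear([*t,.065],q)
    nail.last=k
    r.move_linear([*t,z0+.033]); r.sleep(.25); f0=r.current_contact_force()[2]
    log=[]
    z=.0305
    while z>.016:
        r.move_linear([*t,z0+z],vel=.02); r.sleep(.08); f=r.current_contact_force()[2]-f0
        log.append((round(z*1e3,1),round(f,1),round((r.current_tool_pos()[2]-z0)*1e3,1)))
        if f>stop: break
        z-=.001
    print(k,s,log); r.move_linear([*t,z0+.036])
nail.last=None
E
python3 grab.py; python3 - <<'E'
from nails import *
nail("b",1)
wshot("n1"); print(r.current_t(),r.current_torque())
E
```

```text
0.21151775520652963 117.01255202293396 [0.45606032 0.41048072 0.03227873]
[ 0.85310117  0.03519781 -5.88079073] [0.05801947 0.15328364 0.00943702] 5.55
b 1 [(30.5, np.float64(-0.8), np.float64(30.5)), (29.5, np.float64(0.7), np.float64(29.6)), (28.5, np.float64(6.1), np.float64(28.8)), (27.5, np.float64(5.9), np.float64(27.6)), (26.5, np.float64(5.6), np.float64(26.5)), (25.5, np.float64(4.2), np.float64(25.5)), (24.5, np.float64(4.4), np.float64(24.5)), (23.5, np.float64(6.1), np.float64(23.5)), (22.5, np.float64(4.7), np.float64(22.5)), (21.5, np.float64(9.2), np.float64(21.7)), (20.5, np.float64(16.8), np.float64(21.5)), (19.5, np.float64(23.8), np.float64(21.2)), (18.5, np.float64(32.1), np.float64(20.9))]
11.7333 [0.0257545  0.17454335 0.03141118]
```

View pics/n1.png

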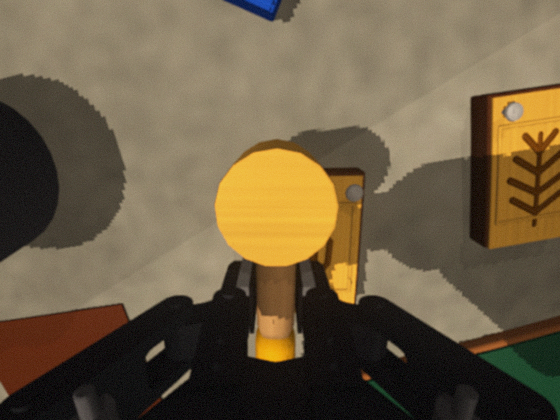

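Nail b1 went home: yielding at 5–6 N, then a hard stop. The mallet's head (276,205) sits over the fish plaque's left side, and the other fish nail is at (354,192).

```bash
python3 - <<'E'
from nails import *
import nails
nail.last="b"
for k,ss in (("b",(-1,)),("c",(1,-1)),("d",(1,-1)),("a",(1,-1))):
    for s in ss: nail(k,s)
r.move_linear([*r.current_tool_pos()[:2],.2])
print(r.current_t())
E
```

```text
b -1 [(30.5, np.float64(-0.5), np.float64(30.5)), (29.5, np.float64(-0.6), np.float64(29.5)), (28.5, np.float64(-0.4), np.float64(28.5)), (27.5, np.float64(5.3), np.float64(27.8)), (26.5, np.float64(7.8), np.float64(26.6)), (25.5, np.float64(6.1), np.float64(25.4)), (24.5, np.float64(5.1), np.float64(24.4)), (23.5, np.float64(5.3), np.float64(23.4)), (22.5, np.float64(5.5), np.float64(22.4)), (21.5, np.float64(9.7), np.float64(21.7)), (20.5, np.float64(18.2), np.float64(21.4)), (19.5, np.float64(27.0), np.float64(21.2))]
c 1 [(30.5, np.float64(-0.3), np.float64(30.5)), (29.5, np.float64(-0.6), np.float64(29.5)), (28.5, np.float64(5.6), np.float64(28.8)), (27.5, np.float64(8.2), np.float64(27.7)), (26.5, np.float64(7.4), np.float64(26.5)), (25.5, np.float64(5.9), np.float64(25.4)), (24.5, np.float64(6.6), np.float64(24.5)), (23.5, np.float64(6.8), np.float64(23.5)), (22.5, np.float64(4.7), np.float64(22.5)), (21.5, np.float64(9.1), np.float64(21.7)), (20.5, np.float64(18.7), np.float64(21.4)), (19.5, np.float64(26.2), np.float64(21.1))]
c -1 [(30.5, np.float64(-0.7), np.float64(30.4))
[... 1886 characters left out ...]
 np.float64(6.0), np.float64(22.4)), (21.5, np.float64(9.9), np.float64(21.7)), (20.5, np.float64(17.3), np.float64(21.4)), (19.5, np.float64(25.3), np.float64(21.2))]
a -1 [(30.5, np.float64(0.1), np.float64(30.5)), (29.5, np.float64(0.6), np.float64(29.5)), (28.5, np.float64(6.9), np.float64(28.8)), (27.5, np.float64(8.3), np.float64(27.6)), (26.5, np.float64(7.2), np.float64(26.4)), (25.5, np.float64(5.6), np.float64(25.4)), (24.5, np.float64(5.5), np.float64(24.4)), (23.5, np.float64(6.3), np.float64(23.4)), (22.5, np.float64(5.7), np.float64(22.5)), (21.5, np.float64(11.3), np.float64(21.7)), (20.5, np.float64(18.0), np.float64(21.4)), (19.5, np.float64(26.1), np.float64(21.2))]
49.5667
```

```bash
python3 -W ignore - <<'E'
from findm2 import *
from cell import r,optics
h=np.array([.509,.4018]);yaw=np.radians(-12.5);D=np.array([np.cos(yaw),np.sin(yaw)]);g=h-.042*D
r.move_to([*g,.13],down(yaw)); r.move_linear([*g,.045]); r.sleep(.2); f0=r.current_contact_force()[2]
for z in np.arange(.036,.0295,-.001):
    r.move_linear([*g,z],vel=.03); f=r.current_contact_force()[2]-f0
    if f>3: break
print(z,f)
r.set_gripper(.6); r.move_linear([*g,.12])
r.move_to([.42,.41,.25],down(0)); mallet("wm3")
r.set_joints([0.,*r.current_q()[1:]])
for n in ("scene","side"):
    o=optics.get_image(n); np.savez(n+"0.npz",**o); cv2.imwrite(f"pics/{n}1.png",o["pixels"][:,:,::-1])
print(r.current_t())
E
python3 m1.py | grep -E "scene|side|brass|board"
```

```text
0.031999999999999994 8.12387074052637
head [0.50859944 0.40191903] yaw -12.961545 line pt [0.4141609  0.42383537] far end 0.16789986552019623 off 0.0001756396143758679
57.6333
scene
brass [416. 304.] [503.6 397.3] [86.7 45.7] 45.0
brass [465. 291.] [388.4 423.9] [ 29.9 109.8] 76.7
brass [328. 268.] [600.1 203.7] [56.9 88.3] 79.4
brass [290. 239.] [622.1  68.2] [56.9 89.1] 88.9
brass [177. 254.] [876.8 -32.7] [177.1 164.8] 24.7
brass [267. 211.] [615.1 -60.2] [57.7 89.3] 87.4
brass [247. 185.] [ 604.  -196.8] [59.6 88.8] 73.7
brass [234. 140.] [ 521.8 -446. ] [196.  70.] 65.5
brass [370.  49.] [-304.  -810.6] [101.8  99.1] 55.7
board [408. 360.] [611.1 491.9] [19.5 70.7] 24.7
board [337. 207.] [448.   -2.9] [ 96.3 385.6] 4.4
side
brass [324. 281.] [ 602.4 -200.6] [56.6 88.4] 75.1
brass [311. 233.] [612.2 -64.4] [57.  90.3] 86.9
brass [300. 195.] [619.1  63.4] [57.4 90.8] 88.5
brass [419. 216.] [868.1 -60.9] [184.6 166.5] 23.1
brass [279. 161.] [597.1 198.6] [57.  90.5] 77.7
brass [206. 116.] [440.9 443.6] [ 47.8 192.9] 84.9
board [236. 237.] [446.3  -8. ] [ 97.7 385.8] 4.5
```

View pics/side1.png

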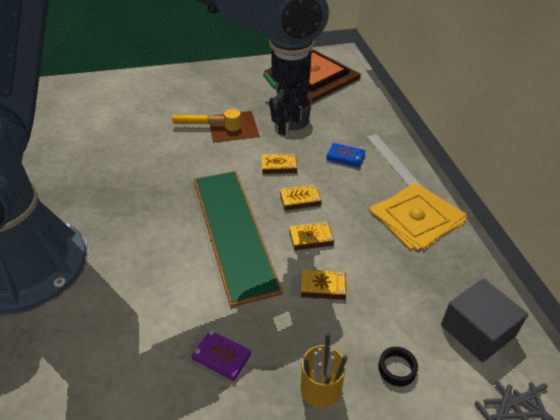

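Mallet (232,120) is back on the pad, the plaques haven't moved, and the board is clear. Next I check reach for the pick and place tilts.

```bash
cat > plaq.py <<'E'
from h import *
from cell import r
P={"b":(.5986,.2012,-11.4),"c":(.6206,.0658,-1.3),"d":(.6137,-.0623,-2.8),"a":(.6032,-.1987,-15.6)}
U={"b":.15,"c":.05,"d":-.05,"a":-.15}
BY=np.radians(4.5); BC=np.array([.447,-.0055])
def M(Rm,p): A=np.eye(4);A[:3,:3]=Rm;A[:3,3]=p;return A
def plan(k,th,gx=.012,d=.017):
    x,y,a=P[k];a=np.radians(a)
    Pl=M(R.from_euler("z",a).as_matrix(),[x,y,0])
    q=down(a,th);Rt=R.from_quat(q).as_matrix()
    c=(Pl@[gx,0,.009,1])[:3]; tcp=c-d*Rt[:,2]
    Tt=np.linalg.inv(Pl)@M(Rt,tcp)              # tool in plaque frame
    # upright: plaque x up, face toward robot; origin = centre of back
    e=np.array([np.cos(BY),np.sin(BY),0]); n=np.array([-np.sin(BY),np.cos(BY),0])
    Rp=np.c_[[0,0,1],n,-e]                      # columns: plaque x,y,z in world
    p=np.r_[BC+U[k]*n[:2],.012+.045]+.009*e
    G=M(Rp,p)@Tt
    return tcp,q,Rt,G[:3,3],R.from_matrix(G[:3,:3]).as_quat(),G[:3,2]
E
python3 - <<'E'
from plaq import *
for th in (-40,-30,-20,-10,0):
    for k in "bcda":
        t,q,Rt,gp,gq,gz=plan(k,np.radians(th))
        J=[r.inverse_kinematics(t,q),r.inverse_kinematics(t+[0,0,.12],q),r.inverse_kinematics(gp+[0,0,.08],gq),r.inverse_kinematics(gp,gq),r.inverse_kinematics(gp-.06*gz,gq)]
        print(th,k,[j is not None for j in J],np.linalg.det(R.from_quat(gq).as_matrix()).round(2),gp.round(3),*[np.round(J[i],1) if J[i] is not None else None for i in (0,3)])
E
```

```text
-40 b [True, True, True, True, True] 1.0 [0.422 0.143 0.08 ] [0.2 1.1 1.  0.2 1.7 1.9] [ 0.3  0.5  2.5  3.4  0.8 -1.6]
-40 c [True, True, True, True, True] 1.0 [0.43  0.043 0.08 ] [0.  1.1 1.  0.  1.7 1.6] [-0.1  0.5  2.5  3.   0.8 -1.6]
-40 d [True, True, True, True, True] 1.0 [ 0.438 -0.056  0.08 ] [-0.1  1.1  1.  -0.1  1.7  1.5] [-0.5  0.5  2.5  2.6  0.8 -1.5]
-40 a [True, True, True, True, True] 1.0 [ 0.446 -0.156  0.08 ] [-0.4  1.2  0.9 -0.1  1.8  1.5] [-0.7  0.6  2.4  2.2  0.7 -1.3]
-30 b [True, True, True, True, True] 1.0 [0.421 0.143 0.077] [0.2 1.  1.1 0.2 1.5 1.9] [ 0.3  0.7  2.5  3.4  1.1 -1.6]
-30 c [True, True, True, True, False] 1.0 [0.428 0.043 0.078] [0.  1.  1.1 0.  1.5 1.6] [-0.1  0.7  2.6  3.   1.2 -1.6]
-30 d [True, True, True, True, False] 1.0 [ 0.436 -0.057  0.077] [-0.2  1.   1.1 -0.1  1.5  1.5] [-0.5  0.7  2.5  2.6  1.1 -1.6]
-30 a [True, True, True, True, True] 1.0 [ 0.444 -0.156  0.077] [-0.4  1.1  1.1 -0.   1.5  1.5] [-0.8  0.7  2.4  2.2  1.  -1.5]
-20 b [True, True, True, True, True] 1.0 [0.419 0.143 0.075] [0.2 0.9 1.3 0.1 1.3 1.9] [ 0.4  0.9  2.5  3.4  1
[... 678 characters left out ...]
57  0.072] [-0.2  0.8  1.4 -0.   1.   1.5] [-0.6  1.1  2.5  2.5  1.7 -1.8]
-10 a [True, True, True, True, True] 1.0 [ 0.442 -0.156  0.072] [-0.4  0.9  1.4 -0.   1.1  1.5] [-0.9  1.   2.4  2.2  1.5 -1.8]
0 b [True, True, True, True, True] 1.0 [0.418 0.143 0.069] [ 0.2  0.8  1.5 -0.   0.8  2. ] [ 0.4  1.2  2.4  3.5  2.  -1.4]
0 c [True, True, True, True, True] 1.0 [0.426 0.043 0.069] [ 0.   0.8  1.5 -0.   0.8  1.6] [-0.1  1.3  2.5  2.9  2.2 -1.7]
0 d [True, True, True, True, True] 1.0 [ 0.434 -0.057  0.069] [-0.2  0.8  1.6 -0.   0.8  1.4] [-0.6  1.2  2.5  2.4  2.  -1.9]
0 a [True, True, True, True, True] 1.0 [ 0.442 -0.156  0.069] [-0.4  0.8  1.5 -0.   0.8  1.5] [-0.9  1.1  2.3  2.1  1.7 -1.8]
```

```bash
cat >> plaq.py <<'E'
BC=np.array([.467,-.0055])+0; TH=np.radians(-30)
def run(k):
    t,q,Rt,gp,gq,gz=plan(k,TH)
    up=np.array([0,0,1.])
    for p,o in ((t,q),(t+.1*up,q),(gp+.11*up,gq),(gp-.035*gz,gq)): assert r.inverse_kinematics(p,o) is not None,(k,p)
    r.set_gripper(.85,60)
    r.move_to(t+.1*up,q); f0=np.array(r.current_contact_force())
    r.move_linear(t+.006*up); r.move_linear(t,vel=.03); print(k,"pick dF",np.round(np.array(r.current_contact_force())-f0,1))
    r.set_gripper(0,60); print("open",r.current_opening(),"F",r.current_finger_force())
    r.move_linear(t+.12*up,vel=.12)
    j1=r.inverse_kinematics(gp+.11*up,gq)
    r.set_joints([(r.current_q()[0]+j1[0])/2,.2,1.8,(r.current_q()[3]+j1[3])/2,.3,(r.current_q()[5]+j1[5])/2])
    r.move_to(gp+.11*up,gq); r.move_linear(gp+.01*up,vel=.1); r.sleep(.3); f0=r.current_contact_force()[2]
    for z in np.arange(.005,-.0041,-.001):
        r.move_linear(gp+z*up,vel=.02); r.sleep(.1); f=r.current_contact_force()[2]-f0
        if f>3: break
    print("set at",round(z,4),"f",round(f,1))
    r.set_gripper(.88); r.sleep(.2)
def leave(k):
    t,q,Rt,gp,gq,gz=plan(k,TH)
    r.move_linear(gp-.035*gz,vel=.06); r.move_linear(gp-.035*gz+[0,0,.12],vel=.15)
    j=r.current_q(); r.set_joints([j[0],.2,1.8,j[3]/2,.3,0])
    print("t",r.current_t())
E
python3 - <<'E'
from plaq import *
from cell import optics
run("c"); leave("c")
o=optics.get_image("side"); cv2.imwrite("pics/s2.png",o["pixels"][:,:,::-1])
E
```

```text
c pick dF [-1.3 -0.4 -0.8]
open 0.6806159887043589 F 65.26752591133118
set at 0.001 f 6.5
t 70.8083
```

View pics/s2.png

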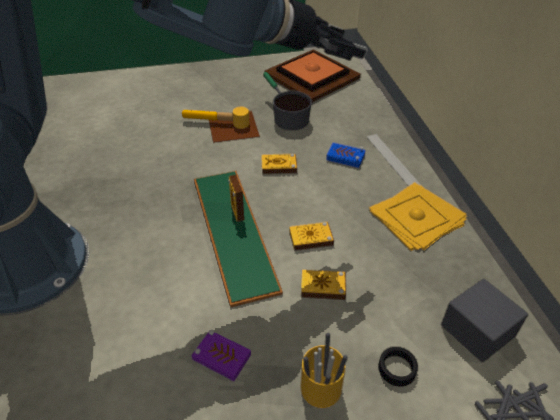

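The leaf plaque stands on the board at (237,200). The mallet's head has shifted to (241,118), so it was knocked; I'll fix that at the end. I'll do the other three now.

```bash
python3 -W ignore - <<'E'
from plaq import *
from findm2 import mallet
from cell import optics
for k in "dba":
    run(k); leave(k)
r.move_to([.42,.41,.25],down(0)); mallet("wm4"); print(r.current_t())
o=optics.get_image("side"); cv2.imwrite("pics/s3.png",o["pixels"][:,:,::-1])
E
```

```text
d pick dF [-1.2 -0.9 -0.8]
open 0.6850527897433651 F 65.2321994304657
set at 0.001 f 10.3
t 84.2417
b pick dF [ 1.   1.1 -0.2]
open 0.6808470486884857 F 64.99202013015747
set at 0.001 f 9.0
t 99.2083
a pick dF [ 0.6 -0.   0.2]
open 0.6818990432114573 F 64.71603819830307
set at 0.002 f 10.4
t 113.125
head [0.53334549 0.40891478] yaw -18.391924 line pt [0.4408551 0.4396565] far end 0.1677695604169508 off -1.0691767700018312e-05
116.1667
```

View pics/s3.png

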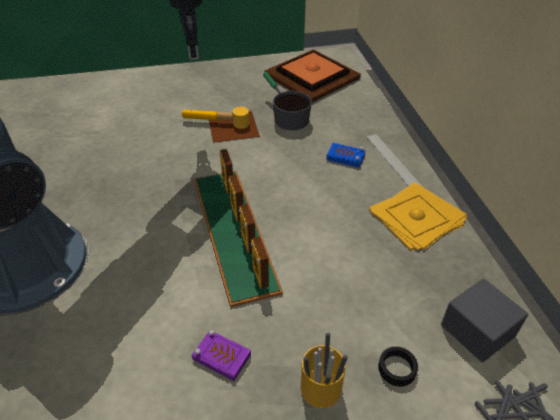

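View pics/wm4.png

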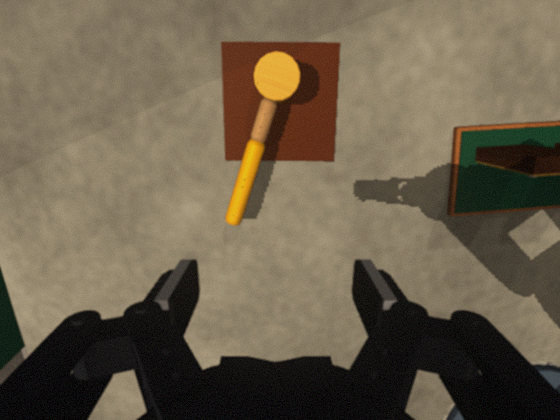

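All four plaques stand on the green felt, at (226,170), (236,198), (247,228) and (260,262). The mallet's whole head (277,76) is still on the pad, with about 18 mm to spare. The tin, tape roll and pan haven't moved. I'm handing in.

```bash
python3 -c "
from cell import r
print(r.hand_in())"
```

```text
the job is handed in; nothing more can be done
None
```

I handed the job in at about 116 s: all eight nails are driven home, the mallet's whole head is on the pad (it got knocked aside afterwards but is still on it), and the four plaques stand upright on the felt; the judge's result wasn't shown.

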